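# Hang the support bracket on the slotted upright and lock it

### The job

Pick up the grey shelf bracket from the bench, put its rear hook into the open slot of the aluminium strip on the stand, and press it gently down past the spring catch until it is fully home, flat against the strip and locked. Keep the contact with the stand light, do not disturb the other things on the bench, and let go of the bracket.

Things in the scene. Friction and masses are not known exactly. Their poses are not given: they have to be found in the camera images.
- bracket_grip (a point): Loose grey sheet-steel shelf bracket, about 0.35 kg, standing on the bench on its underside. A channel 30 mm wide (y; flat cheeks to grip across), 60 mm tall. This point: mid-width, 30 mm above the underside, near the centre of mass. +x points to the hook side, z up. Back face at x = +50 mm, other end at x = -74 mm with a small lip 42 mm above this point; top flange 30 mm above it.
- bracket_hook (a point): Rear end of the bracket's one hook, at neck height: x +62.5, y 0, z +21 mm from bracket_grip, same axes. The hook is 10 mm wide (y): a neck 10 mm high stands 7.5 mm out of the middle of the back face and ends in a lip about 5 mm thick, which reaches 18 mm below the neck (23 mm below this point); the lip's foot leans 2 mm away from the back face, so it draws the bracket in as it goes down.
- bracket_bar (a point): Lower rear edge of the bracket, mid-width: x +50, y 0, z -30 mm from bracket_grip, same axes. Here is a cross bar 5 mm tall, flush with the back face and the underside; above it a recess 11 mm tall and 8 mm deep that takes the catch. Hung and let go, the bracket's free end droops by about 0.04 rad, which lowers bracket_grip by about 2 mm.
- slot (a point): Nominal centre of the open slot, in the front face of the stand's upright strip, 164 mm above the bench. +x into the strip, y along its face, z up. Slot 13 mm wide, 36 mm high, open behind. The strip has sideways play: it is held firmly, but the real slot, with strip and catch, is up to 8 mm to either side (y) of this point; found only by feel or by eye. Height and face are true.
- home (a point): Where bracket_grip is when the bracket is home: 50 mm in front of the face, 130 mm above the bench; y nominal, up to 8 mm off like the slot; axes as slot. The hook goes in with the bracket 18 to 26 mm above home (best 22). Then down: the bar meets the catch about 15 mm above home, and at last the neck rests on the slot's lower edge, back flat on the strip. Passing the catch takes 3 to 20 N.
- stand: Fixed stand; origin on the bench below the nominal middle of the strip's front face, axes as slot. Dark foot plate 150 mm wide (y), 12 mm high, 35 mm in front of the face to 130 mm behind. Aluminium strip 68 mm wide, 6 mm thick, top 192 mm above the bench; white posts behind it at 42 to 52 mm to each side, as high; open at the back. Two dark shut slots lie lower in the strip.
- catch (a joint): Spring catch: steel wedge 40 mm wide in the strip below the slot, standing 4 mm out of the face, 106 to 116 mm above the bench, its upper side sloping. Value in m: 0 sprung out, about 0.004 when the bracket's cross bar pushes it in flush. With the bracket home it is out again, in the recess above the cross bar.
- cup: Bystander: upright steel sample cylinder, 42 mm diameter, 75 mm tall; origin at the centre of its underside.
- jar: Bystander: jar with black lid, 60 mm diameter, 85 mm tall; origin at the centre of its underside.
- crucible: Bystander: white ceramic cup, 60 mm diameter, 50 mm tall; origin at the centre of its underside.
There are look-alikes about, which are no part of the job. Leave any brown or purple look-alike of the stand alone. Of the things shaped like the part that bears bracket_grip, the grey one is meant.

How it is judged:
On the way, in this order (a step that is already met when the one before it is completed fails the run):
1. the hook is in the slot: back face within 4 mm of the strip while the bracket is still 6 to 27 mm above home (x of bracket_grip in the frame of slot between -0.054 and -0.044 m and z of bracket_grip in the frame of slot between -0.028 and -0.007 m and y of bracket_grip in the frame of slot between -0.012 and 0.012 m), for 0.1 s.
2. the bracket is pressed down home (within 2 mm), flat on the strip (within 3 mm), and the catch has sprung out (z of bracket_grip in the frame of slot below -0.032 m and value of joint catch below 0.0012 m and x of bracket_grip in the frame of slot above -0.053 m), for 0.2 s.
At the end, for the whole second after the job is handed in: The bracket hangs at rest on the strip: back within 3 mm of it, bracket_grip from 2 mm above to 5 mm below home height and within 12 mm sideways of the nominal slot, upright within 0.08 rad, square to the strip within 0.1 rad, the catch sprung out (below 1.2 mm) (all of step 2 and x of bracket_grip in the frame of slot below -0.046 m and y of bracket_grip in the frame of slot between -0.012 and 0.012 m and z of bracket_grip in the frame of slot above -0.039 m and angle between bracket_grip's own z axis and vertical below 0.08 rad and angle between the x axis of bracket_grip and the x axis of slot, either way round below 0.1 rad and linear speed of bracket below 0.01 m/s); the robot touches nothing.
It fails at once if the bracket is forced against the stand with more than 60 N (contact force between bracket and stand above 60 N).
It fails at once if the robot pushes the stand with more than 25 N (contact force between any of the fingers, the arm and stand above 25 N).
It fails at once if a bystander is moved by more than 30 mm (distance of any of cup, jar, crucible from where it was at the start of the episode above 0.03 m).
It also fails if it takes over 61 s, if anything falls off the work surface, if the arm or the gripper's body presses on something with over 40 N, if the wrist force passes 120 N, or if a joint passes its speed limit or range.

### The arm

A 7-joint arm with a two-finger parallel gripper is mounted at the origin on the work surface. World frame = base frame: x ahead of the robot, y to its left, z up, the work surface at z = 0. Lengths are in m, angles in rad, forces in N, time in s.
With the tool pointing down it reaches from about 0.425 to 0.875 m from the base axis. Payload 4.7 kg.
Tool frame: the origin (TCP) lies between the finger pads; the fingertips stand 11 mm ahead of it and the grasp point (between the pads) lies 8 mm behind it; z points along the fingers, y is the line along which they close (so a half turn about z gives the same grasp; the last joint's range is limited). The gripper opens to 87 mm and grips with 3 to 60 N. Pads are 19 mm wide; open, the fingers measure 117 mm over their backs; the gripper's body (75 mm by 190 mm) begins 51 mm behind the grasp point.
Start: joints at [1.146, 0.321, -0.07, 1.45, 0.023, 1.371, -0.057], TCP at [0.276, -0.588, 0.234] pointing down, gripper open.
Joint ranges: [-2.86, 2.86], [-0.3, 2.09], [-1.38, 1.24], [0.06, 2.45], [-1.56, 4.7], [0.09, 2.05], [-2.69, 2.69]. Speed limits (rad/s): [2.57, 2.57, 3.14, 3.14, 3.14, 3.14, 3.14].

### API

Orientations are given as a unit quaternion [x, y, z, w].
In Python, from rig import manip, vision gives the robot as it stands.
- The arm moves only by the shell command python3 -m jog 'ROWS' [FORCE]. ROWS is JSON, a list of rows, each a list of 5 numbers: the shift along the tool's x, y, z scaled (see below), then the turn about the tool's z scaled (see below), then the closure, from 0 (fully open) to 1 (shut). In form: [[x, y, z, turn, grip], ...]. A call has 1 to 5 rows; each row is the pose to reach, as a shift and turn from the pose commanded when the call began, along the tool's axes at that moment, turning the shorter way round; what a row does not reach only later rows make up. The controller multiplies each number of a shift by 80 cm and each number of a turn by pi rad. A row lasts 1/8 s, in which the tool goes at most 62.5 mm and 10.7 degrees, less where a joint would pass 70% of its speed; a pose out of reach is approached as far as the arm can. A call with a number of a shift or a turn outside -1 to 1 is refused whole. A call with a gripper value outside its range is refused whole. The fingers move at their own pace and stop on an object; FORCE is the grip in N (left out, the last holds). Time passes only in rows, so rows that repeat a pose let the fingers close. It gives the time, the measured TCP pose, the force, the opening and the grip force at its end, in the units of the state.
- manip.sense(): the state, without advancing time (a new reading comes with each control period).
- vision.capture(name): name is "scene" or "side" or "wrist"; returns a dict with "img" (400x640x3 uint8, red, green, blue), "range_z" (400x640 float32, m along the optical axis (not along the pixel's ray), 0 where there is no reading), "mtx" (3x3 intrinsics, pixels), "R" (3x3) and "t" (3): a world point X has camera coordinates R X + t; the wrist camera has in their place "tool_from_camera" (4x4, takes a point from camera to tool coordinates, whose origin is the TCP and whose axes are the flange's). Camera axes: x right, y down, z forward; pixel columns grow to the right and rows downward; lengths in m; the calibration is good to about 2 mm. A picture is of the moment at which its call begins: read the wrist's pose just before it.
- manip.job_done(): hands the job in; it is judged then, once.
The state is a dict: "clock": time; "joint_pos": joint angles; "qvel": joint speeds; "joint_torque": joint torques, N m; "ee_pos": TCP position; "ee_rot": TCP orientation; "ft_force": force on the tool from outside, world axes, zero at the start; "torque": the same for the moment, N m; "opening": finger opening in m; "grasp_force": force on a finger pad.
Only numpy, scipy, OpenCV 4.12 (cv2) and the standard library are available. Lean on these libraries where they do the work, as an engineer would, in place of code of your own. Each camera call takes 0.05 s, during which the arm holds its last target. There are 200 camera calls.

## Working session

There is one attempt and no reset: what is moved stays moved. The work goes in short steps, Python scripts to look and compute and a shell command to move; the robot and the scene stay as the last step left them, time stands still between calls to the robot, and variables do not carry over. Pictures are saved under pics/ and viewed, at most 13 in all, crops included, and the job is handed in when it is done.

```bash
mkdir -p pics
cat > h.py <<'E'
import numpy as np, cv2
from rig import manip, vision
from scipy.spatial.transform import Rotation as Ro
def cap(n):
    s=manip.sense(); c=vision.capture(n)
    if n=='wrist':
        T=np.eye(4);T[:3,:3]=Ro.from_quat(s['ee_rot']).as_matrix();T[:3,3]=s['ee_pos']
        M=T@np.array(c['tool_from_camera'])
    else:
        M=np.eye(4);R=np.array(c['R']);M[:3,:3]=R.T;M[:3,3]=-R.T@np.array(c['t'])
    c['M']=M; np.savez('last_'+n+'.npz',**{k:np.array(v) for k,v in c.items()}); return c
def pts(c):
    z=c['range_z'];K=np.array(c['mtx']);v,u=np.mgrid[:z.shape[0],:z.shape[1]]
    P=np.stack([(u-K[0,2])/K[0,0]*z,(v-K[1,2])/K[1,1]*z,z],-1)
    W=P@c['M'][:3,:3].T+c['M'][:3,3]; W[z==0]=np.nan; return W
def save(n,img,s=1):
    cv2.imwrite('pics/'+n+'.png',cv2.resize(img[...,::-1],None,fx=s,fy=s,interpolation=cv2.INTER_CUBIC))
def load(n): return dict(np.load('last_'+n+'.npz'))
E
python3 - <<'E'
from h import *
s=manip.sense();print({k:np.round(v,3).tolist() for k,v in s.items()})
print(Ro.from_quat(s['ee_rot']).as_matrix().round(3))
for n in('scene','side'):
    c=cap(n);save(n,c['img']);print(n,c['M'].round(3).tolist(),c['mtx'][0])
E
```

```text
{'clock': 0.0, 'joint_pos': [1.146, 0.322, -0.07, 1.452, 0.023, 1.371, -0.057], 'qvel': [-0.003, -0.0, 0.0, 0.001, 0.002, 0.001, -0.0], 'joint_torque': [-0.001, -49.129, -0.405, -31.253, -0.064, 0.044, 0.0], 'ee_pos': [0.276, -0.588, 0.232], 'ee_rot': [0.976, 0.218, -0.0, -0.001], 'ft_force': [-0.277, -0.72, -0.821], 'torque': [0.011, -0.038, -0.024], 'grasp_force': 0.0, 'opening': 0.087}
[[ 0.905  0.425 -0.001]
 [ 0.425 -0.905  0.002]
 [-0.    -0.002 -1.   ]]
scene [[0.068, 0.727, -0.683, 1.471], [0.998, -0.05, 0.046, 0.032], [-0.001, -0.684, -0.729, 1.166], [0.0, 0.0, 0.0, 1.0]] [465.44701416   0.         311.75405602]
side [[-0.808, -0.446, 0.385, -0.012], [-0.589, 0.618, -0.521, 0.773], [-0.006, -0.647, -0.762, 1.097], [0.0, 0.0, 0.0, 1.0]] [416.98201625   0.         319.66260794]
```

View pics/scene.png

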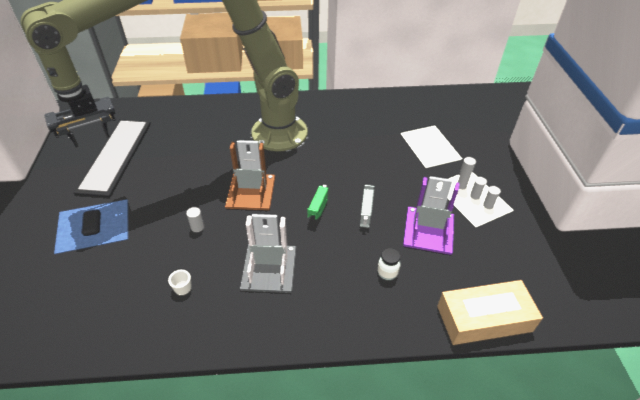

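View pics/side.png

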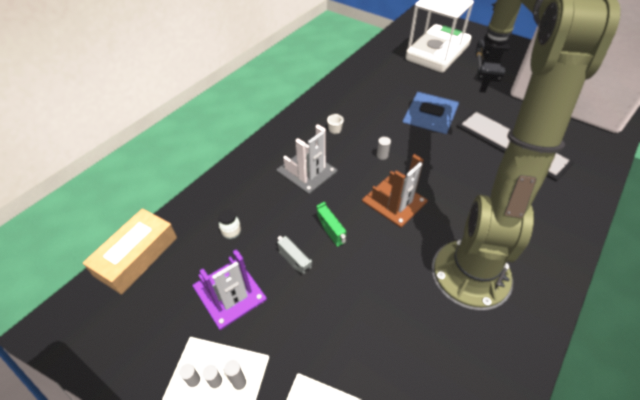

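Scene view: three stands, which are brown (248,180), dark foot with white posts (268,250) and purple (430,215). The white-post one fits. Two brackets: green (318,202) and grey (367,207), and the grey one is meant. The side view shows the grey bracket at (294,254) and the stand at (310,160), its face turned towards the robot. I'll confirm in an enlarged crop and measure from depth.

Run:
```python
from h import *
a=load('side');b=load('scene')
i1=cv2.resize(a['img'][225:285,260:330],(400,343),interpolation=cv2.INTER_CUBIC)
i2=cv2.resize(b['img'][175:240,335:400],(390,343)[:2],interpolation=cv2.INTER_CUBIC)
i3=cv2.resize(a['img'][115:195,270:345],(320,250))
r=np.hstack([i1,i2]);save('crop1',r)
for n,c in(('scene',b),('side',a)):
    W=pts(c);P=W.reshape(-1,3)
    for nm,(u,v) in dict(scene=dict(br=(367,207),st=(268,250)),side=dict(br=(294,254),st=(310,160)))[n].items():
        p=W[v-3:v+4,u-3:u+4].reshape(-1,3);print(n,nm,np.nanmedian(p,0).round(3))
    print('table z', np.nanmedian(P[(abs(P[:,0]-.6)<.3)&(abs(P[:,1])<.3),2]).round(4))
# bystanders & bracket clusters: height map
P=np.vstack([pts(b).reshape(-1,3),pts(a).reshape(-1,3)])
m=(P[:,2]>.025)&(P[:,2]<.3)&(P[:,0]>.35)&(P[:,0]<1.1)&(abs(P[:,1])<.6)
Q=P[m];H=np.zeros((150,240),np.uint8)
H[((Q[:,0]-.35)/.005).astype(int),((Q[:,1]+.6)/.005).astype(int)]=1
n,L,S,C=cv2.connectedComponentsWithStats(H)
for k in range(1,n):
    if S[k,4]>8:
        q=Q[L[((Q[:,0]-.35)/.005).astype(int),((Q[:,1]+.6)/.005).astype(int)]==k]
        print(S[k,4],q.min(0).round(3),q.max(0).round(3))
```

```text
scene br [0.475 0.277 0.059]
scene st [ 0.644 -0.04   0.082]
table z -0.0004
side br [0.443 0.284 0.06 ]
side st [ 0.607 -0.023  0.101]
table z 0.0019
15 [ 0.35  -0.162  0.025] [ 0.383 -0.151  0.074]
22 [ 0.35  -0.069  0.025] [ 0.397 -0.057  0.076]
195 [0.357 0.084 0.025] [0.494 0.158 0.077]
187 [0.384 0.253 0.026] [0.524 0.31  0.081]
29 [ 0.419 -0.6    0.025] [ 0.486 -0.584  0.033]
75 [ 0.449 -0.297  0.025] [ 0.496 -0.252  0.082]
211 [0.482 0.406 0.025] [0.615 0.534 0.197]
212 [ 0.596 -0.101  0.025] [0.722 0.015 0.197]
139 [0.657 0.28  0.025] [0.719 0.342 0.091]
91 [ 0.669 -0.327  0.025] [ 0.734 -0.266  0.056]
871 [0.793 0.429 0.025] [0.932 0.6   0.083]
```

View pics/crop1.png

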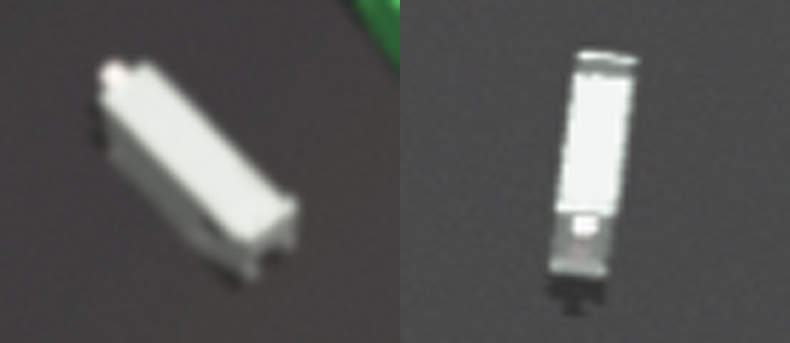

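The left crop shows the lip at its right end and the hook at its upper left. In the right crop the hook end is at the bottom (572,290). So this is the grey bracket, with its +x roughly along world +x. Now coarse fits.

Run:
```python
from h import *
a=load('side');b=load('scene')
for n,c in(('scene',b),('side',a)):
    P=pts(c).reshape(-1,3);P=P[~np.isnan(P).any(1)]
    q=P[(P[:,0]>.37)&(P[:,0]<.54)&(P[:,1]>.24)&(P[:,1]<.32)&(P[:,2]>.052)&(P[:,2]<.068)]
    r=cv2.minAreaRect((q[:,:2]*1000).astype(np.float32));d=q[:,:2]-q[:,:2].mean(0)
    v=np.linalg.svd(d,full_matrices=False)[2][0];print(n,r,'pca yaw',np.degrees(np.arctan2(v[1],v[0])),q.mean(0).round(4),len(q))
P=pts(a).reshape(-1,3);q=P[(P[:,0]>.56)&(P[:,0]<.66)&(P[:,1]>-.12)&(P[:,1]<.04)&(P[:,2]>.03)&(P[:,2]<.2)]
rng=np.random.default_rng(0);best=0
for _ in range(2000):
    p=q[rng.choice(len(q),3)];nn=np.cross(p[1]-p[0],p[2]-p[0]);l=np.linalg.norm(nn)
    if l<1e-6: continue
    nn/=l
    if abs(nn[2])>.15: continue
    i=abs((q-p[0])@nn)<.003
    if i.sum()>best: best=i.sum();I=i
f=q[I];m=f.mean(0);nn=np.linalg.svd(f-m,full_matrices=False)[2][2];nn*=np.sign(nn[0])
print('face',best,len(q),m.round(4),nn.round(3));t=np.array([-nn[1],nn[0]]);s=(f[:,:2]-m[:2])@t
print(np.percentile(s,[1,5,95,99]).round(4),f[:,2].max())
# top surfaces
for n,c in(('scene',b),('side',a)):
    P=pts(c).reshape(-1,3);q=P[(P[:,0]>.56)&(P[:,0]<.75)&(P[:,1]>-.12)&(P[:,1]<.04)&(P[:,2]>.185)]
    print(n,len(q),q.min(0).round(3),q.max(0).round(3),q.mean(0).round(3))
# foot plate rect
P=pts(b).reshape(-1,3);q=P[(P[:,0]>.5)&(P[:,0]<.8)&(P[:,1]>-.15)&(P[:,1]<.07)&(P[:,2]>.008)&(P[:,2]<.016)]
print(cv2.minAreaRect((q[:,:2]*1000).astype(np.float32)))
```

```text
scene ((456.4303283691406, 279.2245178222656), (29.642900466918945, 140.12132263183594), 76.73881530761719) pca yaw -13.169775822105882 [0.4536 0.2799 0.0594] 284
side ((453.4233093261719, 280.05426025390625), (31.600114822387695, 136.60122680664062), 77.37596893310547) pca yaw 166.77930653618424 [0.4492 0.2812 0.0597] 397
face 505 1035 [ 0.6041 -0.0386  0.1161] [ 0.987 -0.163 -0.003]
[-0.0388 -0.0356  0.0463  0.052 ] 0.1967450235718946
scene 159 [ 0.596 -0.093  0.185] [0.65  0.012 0.196] [ 0.619 -0.042  0.19 ]
side 129 [ 0.597 -0.096  0.186] [0.646 0.014 0.197] [ 0.616 -0.039  0.192]
((662.7462158203125, -33.43866729736328), (172.21849060058594, 183.6982879638672), 82.5742416381836)
```

```bash
cat >> h.py <<'E'
def goal(x,y,z,yaw):
    s=manip.sense();R=Ro.from_quat(s['ee_rot']).as_matrix()
    d=R.T@(np.array([x,y,z])-s['ee_pos'])/.8
    cy=np.degrees(np.arctan2(R[1,0],R[0,0]));e=(yaw-cy+180)%360-180
    print('t',round(s['clock'],2),'pos',np.round(s['ee_pos'],4),'yaw',round(cy,2),'F',np.round(s['ft_force'],1),'row',d.round(4),round(-e/180,4),'rows',round(np.linalg.norm(d)*.8/.0625,1))
E
python3 - <<'E'
from h import *
goal(.46,-.05,.34,-9.4)
c=cap('wrist');print(np.round(c['tool_from_camera'],3),np.round(c['mtx'],0))
E
```

```text
t 0.1 pos [ 0.2759 -0.588   0.2326] yaw 25.14 F [ 0.  -0.3  0.3] row [ 0.494  -0.5112 -0.1335] 0.1919 rows 9.3
[[ 0.    -0.97  -0.245  0.068]
 [ 1.    -0.     0.001 -0.001]
 [-0.002 -0.245  0.97  -0.152]
 [ 0.     0.     0.     1.   ]] [[324.   0. 320.]
 [  0. 324. 199.]
 [  0.   0.   1.]]
```

```bash
python3 -m jog '[[0.1,-0.1,-0.1335,0.19,0],[0.494,-0.511,-0.1335,0.19,0],[0.494,-0.511,-0.1335,0.19,0],[0.494,-0.511,-0.1335,0.19,0],[0.494,-0.511,-0.1335,0.19,0]]'; python3 -c "
from h import *
goal(.55,-.03,.34,-9.4)"
```

```text
clock: 0.78
ee_pos: [0.3718, -0.3091, 0.3068]
ee_rot: [0.997, -0.079, 0.0, 0.0]
ft_force: [0.8, 0.8, 0.4]
opening: 0.087
grasp_force: 0.0
t 0.78 pos [ 0.3718 -0.3091  0.3068] yaw -9.08 F [0.8 0.8 0.4] row [ 0.1649 -0.3797 -0.0415] 0.0018 rows 5.3
```

```bash
python3 -m jog '[[0.165,-0.38,-0.0415,0.002,0],[0.165,-0.38,-0.0415,0.002,0],[0.165,-0.38,-0.0415,0.002,0],[0.165,-0.38,-0.0415,0.002,0],[0.165,-0.38,-0.0415,0.002,0]]'; python3 -m jog '[[0,0,0,0,0],[0,0,0,0,0],[0,0,0,0,0]]'; python3 -c "
from h import *
goal(.55,-.03,.34,-9.4)
c=cap('wrist');save('w1',c['img'])
W=pts(c);P=W.reshape(-1,3);q=P[(P[:,2]>.18)&(P[:,2]<.2)]
print(len(q),q.min(0),q.max(0),cv2.minAreaRect((q[:,:2]*1000).astype(np.float32)))
"
```

```text
clock: 1.4
ee_pos: [0.5393, -0.0475, 0.3381]
ee_rot: [0.997, -0.082, 0.0, 0.0]
ft_force: [0.9, 0.3, 0.6]
opening: 0.087
grasp_force: 0.0
clock: 1.78
ee_pos: [0.538, -0.0511, 0.3375]
ee_rot: [0.996, -0.084, -0.0, 0.0]
ft_force: [0.2, -0.6, 0.4]
opening: 0.0869
grasp_force: 0.0
t 1.77 pos [ 0.538  -0.0511  0.3375] yaw -9.6 F [ 0.2 -0.6  0.4] row [ 0.0104 -0.0285 -0.0031] -0.0011 rows 0.4
1614 [ 0.27906792 -0.15188946  0.18010727] [0.65001873 0.01268672 0.19537346] ((482.46356201171875, -109.59530639648438), (402.85101318359375, 104.77459716796875), 25.43960189819336)
```

View pics/w1.png

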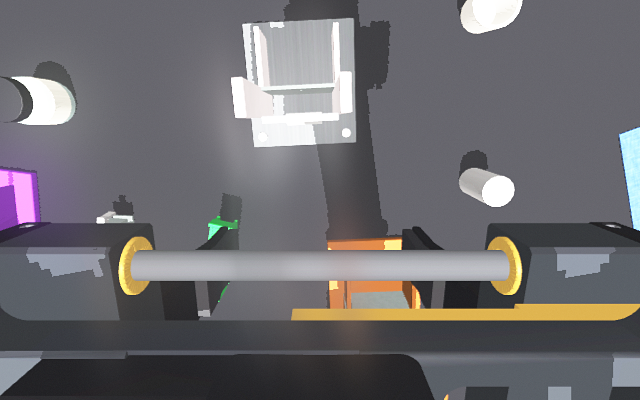

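The wrist view shows the stand at (300,90), with its posts at (255,98) and (345,92) and the strip's top edge near (305,118) between them. Enlarging that.

```bash
python3 -c "
from h import *
c=load('wrist');i=c['img'][70:150,220:370];i=np.clip(255*(i/255.)**1.8,0,255).astype(np.uint8);save('w1c',i,5)
W=pts(c);K=c['mtx'];print('q')
for v in range(84,126,3): print(v,' '.join('%3.0f'%(1000*z) for z in W[v,230:360:5,2]))
"
```

```text
q
84   2 193 194 181 158  12  70  51  13  13  11  14  12  15  13  13 103 101 101 102 100 121 193 194 192  -0
87   0 nan 194 184 160 135 102 102 101 100 101  99  99 100 101 103 100 101 101 100  97 118 193 194 193   0
90   2 193 193 185 162 136 105 101  97  93  90  86  83  80  76  73  69  66  61  58  53 117 193 194 194   0
93   1 194 193 186 164 137 106  70  54  51  46  42  37  32  28  24  19  14  14  13  14 115 192 193 194   2
96   2 193 193 187 163 139 109  72  31  13  13  15  12  13  14  14  15  13  14  13  14 111 195 193 194   2
99   1 193 193 188 167 140 111  76  33  13  12  13  14  14  14  14  13  13  13  13  14 111 190 194 193   1
102   1 193 195 189 167 141 111  76  35  14  14  13  13  14  13  13  13  12  13  14  12 107 192 193 192   1
105   0 192 193 190 169 141 113  79  37  14  13  13  14  14  13  13  12  14  12  13  13 105 193 194 194  11
108  -0 192 192 191 171 145 116  80  38  14  13  13  14  13  12  13  11  13  14  13  13 103 192 193 194  10
111   2 193 193 191 170 147 117  83  42  13  13  13  12  13  13  13  13  13  12  14  14  99 191 195 194  12
114  -1 193 193 192 174 149 118  84  44  12  13  13 117 117 116 115 117 193 194 193 193 192  13  13 nan  11
117  -1 192 193 192 170 147 118 193 191 192 192 193 194 195 194 193 194 193 194 193 192 194  14  14  12  13
120   1   0   1   1   2  12  14 192 192 193 192 193 194 193 192 192 194 194 194 193 192  12  14  14  13  12
123   0   1   1   1   1  14  13 194  12  11  13  12 113 113 113 112 112 110 110  14  14  12  14  14  13  11
```

View pics/w1c.png

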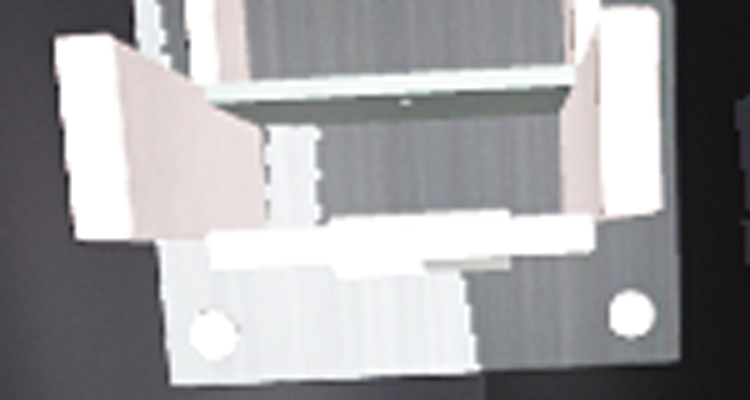

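Crop: the strip's top band runs from (208,232)-(210,270) on the left to (597,215)-(595,252) on the right. The catch shows below it at x 335-510. The post tops front corners are (78,240), (132,240) on the left and (603,218), (660,212) on the right.

```bash
python3 -c "
from h import *
c=load('wrist');K=c['mtx'];M=c['M']
def ray(x,y,z):
    u=220+(x+.5)/5-.5;v=70+(y+.5)/5-.5
    d=M[:3,:3]@np.array([(u-K[0,2])/K[0,0],(v-K[1,2])/K[1,1],1]);return M[:3,3]+d*(z-M[2,3])/d[2]
L=ray(210,270,.192);R=ray(595,252,.192);lb=ray(208,232,.192);rb=ray(597,215,.192)
print(L,R,lb,rb,'width',np.linalg.norm(L-R),np.linalg.norm(lb-rb))
d=L-R;print('normal yaw',np.degrees(np.arctan2(-d[0],d[1])),'mid front',(L+R)/2)
n=np.array([d[1],-d[0],0])/np.linalg.norm(d);
cl=ray(335,276,.106);cr=ray(510,268,.106);print('catch',cl,cr,(cl+cr)/2,np.linalg.norm(cl-cr))
t=np.array([-n[1],n[0],0])
for p in [(78,240),(132,240),(603,218),(660,212)]: q=ray(*p,.192);print('post',q,'along',(q-(L+R)/2)@t)
# foot plate front corners (z=.012)
f1=ray(172,384,.012);f2=ray(680,360,.012);d2=f1-f2;print('foot',f1,f2,np.linalg.norm(d2),np.degrees(np.arctan2(-d2[0],d2[1])),((f1+f2)/2-(L+R)/2)@t,((f1+f2)/2-(L+R)/2)@n)
"
```

```text
[ 0.60789135 -0.00944451  0.192     ] [ 0.59949634 -0.07788785  0.192     ] [ 0.61439827 -0.01047626  0.192     ] [ 0.60574747 -0.07921234  0.192     ] width 0.06895626350604055 0.06927830998540997
normal yaw -6.992756864396435 mid front [ 0.60369384 -0.04366618  0.192     ]
catch [ 0.60279422 -0.02272076  0.106     ] [ 0.59783075 -0.06287413  0.106     ] [ 0.60031249 -0.04279745  0.106     ] 0.04045898540764106
post [0.61690658 0.01264968 0.192     ] along 0.05750552591108599
post [0.61530347 0.00316487 0.192     ] along 0.04789609963316281
post [ 0.60506061 -0.08018553  0.192     ] along -0.036081311390779226
post [ 0.60439168 -0.0903239   0.192     ] along -0.04622570243801604
foot [0.58016342 0.03949172 0.012     ] [ 0.56225919 -0.10784465  0.012     ] 0.1484202375638781 -6.928578143753434 0.0054645747421700214 -0.033396235897653725
```

Measurements agree: strip 69 mm (68), catch 40 mm, foot 148 mm (150), yaw −7°. The strip sits about 5.5 mm off nominal. Now to look at the bracket.

```bash
python3 -c "
from h import *
goal(.385,.296,.25,-13.2)"
```

```text
t 1.82 pos [ 0.538  -0.051   0.3376] yaw -9.6 F [-0.5 -0.7 -0.3] row [-0.2609 -0.3959  0.1093] 0.02 rows 6.2
```

```bash
python3 -m jog '[[-0.26,-0.396,0.05,0.02,0],[-0.26,-0.396,0.05,0.02,0],[-0.26,-0.396,0.109,0.02,0],[-0.26,-0.396,0.109,0.02,0],[-0.26,-0.396,0.109,0.02,0]]' >/dev/null; python3 -m jog '[[0,0,0,0,0],[0,0,0,0,0]]'>/dev/null; python3 -c "
from h import *
goal(.385,.296,.25,-13.2)
c=cap('wrist');save('w2',c['img'])
P=pts(c).reshape(-1,3);q=P[(P[:,0]>.37)&(P[:,0]<.55)&(P[:,1]>.23)&(P[:,1]<.33)&(P[:,2]>.05)&(P[:,2]<.066)]
d=q[:,:2]-q[:,:2].mean(0);v=np.linalg.svd(d,full_matrices=False)[2][0];print('pca',np.degrees(np.arctan2(v[1],v[0])),q.mean(0),len(q),cv2.minAreaRect((q[:,:2]*1000).astype(np.float32)))
"
```

```text
t 2.7 pos [0.416  0.2278 0.2725] yaw -13.12 F [ 0.8 -1.4 -0. ] row [-0.0572 -0.0743  0.028 ] 0.0005 rows 1.3
pca 166.88467887455064 [0.4556201  0.27940972 0.06023077] 3094 ((456.15985107421875, 279.8695068359375), (30.377525329589844, 134.3277130126953), 76.77925872802734)
```

View pics/w2.png

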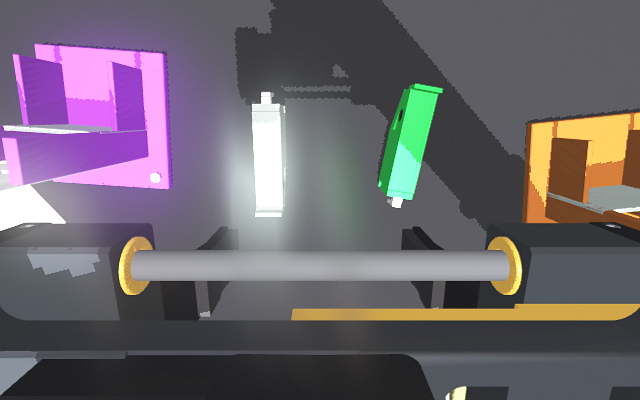

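The grey bracket at (268,155), hook up at (266,97), is fully seen, with yaw −13.1° and grip ≈ (0.462, 0.2786). Approaching.

```bash
python3 -c "
from h import *
goal(.457,.2797,.13,-13.1)"
```

```text
t 2.75 pos [0.4165 0.2273 0.2726] yaw -13.2 F [-0.3  0.1 -0.6] row [ 0.0342 -0.0754  0.1782] -0.0006 rows 2.5
```

```bash
python3 -m jog '[[0.0342,-0.0754,0.08,0,0],[0.0342,-0.0754,0.178,0,0],[0.0342,-0.0754,0.178,0,0],[0.0342,-0.0754,0.178,0,0],[0.0342,-0.0754,0.178,0,0]]' >/dev/null; python3 -c "
from h import *
goal(.457,.2797,.03,-13.1)"
```

```text
t 3.38 pos [0.4572 0.2812 0.1314] yaw -13.15 F [-0.   0.2  0.7] row [-0.      0.0019  0.1268] -0.0003 rows 1.6
```

```bash
python3 -m jog '[[0,0.0019,0.07,0,0],[0,0.0019,0.11,0,0],[0,0.0019,0.1268,0,0],[0,0.0019,0.1268,0,0],[0,0.0019,0.1268,0,0]]' >/dev/null; python3 -c "
from h import *
goal(.457,.2797,.03,-13.1)"; python3 -m jog '[[0,0,0,0,0.5],[0,0,0,0,0.75],[0,0,0,0,0.9],[0,0,0,0,1],[0,0,0,0,1]]' 25
```

```text
t 4.0 pos [0.4569 0.2811 0.0305] yaw -13.03 F [-0.3  0.6 -0.3] row [0.0005 0.0017 0.0007] 0.0004 rows 0.0
clock: 4.62
ee_pos: [0.4553, 0.2803, 0.0284]
ee_rot: [0.994, -0.113, -0.0, 0.0]
ft_force: [0.9, -1.0, 0.3]
opening: 0.0451
grasp_force: 0.0
```

```bash
python3 -m jog '[[0,0,0,0,1],[0,0,0,0,1],[0,0,0,0,1],[0,0,0,0,1],[0,0,0,0,1]]' 30; python3 -c "
from h import *
goal(.457,.2797,.20,-13.1)"
```

```text
clock: 5.25
ee_pos: [0.4552, 0.2799, 0.0284]
ee_rot: [0.994, -0.113, -0.0, 0.0]
ft_force: [-1.2, -2.6, 1.8]
opening: 0.0295
grasp_force: 30.0
t 5.25 pos [0.4552 0.2799 0.0284] yaw -13.03 F [-1.2 -2.6  1.8] row [ 2.200e-03 -1.000e-04 -2.145e-01] 0.0004 rows 2.7
```

```bash
python3 -m jog '[[0,0,-0.1,0,1],[0,0,-0.215,0,1],[0,0,-0.24,0,1],[0,0,-0.24,0,1],[0,0,-0.24,0,1]]'; python3 -c "
from h import *
goal(.5077,-.0319,.215,-7.0)"
```

```text
clock: 5.88
ee_pos: [0.455, 0.28, 0.2195]
ee_rot: [0.994, -0.113, -0.0, 0.0]
ft_force: [-0.3, 0.1, -4.1]
opening: 0.0301
grasp_force: 30.0
t 5.88 pos [0.455  0.28   0.2195] yaw -13.02 F [-0.3  0.1 -4.1] row [0.1521 0.365  0.0058] -0.0334 rows 5.1
```

```bash
python3 -m jog '[[0.01,0.04,0.005,-0.01,1],[0.04,0.1,0.005,-0.02,1],[0.06,0.16,0.005,-0.033,1],[0.09,0.22,0.005,-0.033,1],[0.11,0.28,0.005,-0.033,1]]' >/dev/null; python3 -m jog '[[0.018,0.04,0,0,1],[0.035,0.07,0,0,1],[0.042,0.085,0,0,1],[0.042,0.085,0,0,1],[0.042,0.085,0,0,1]]'; python3 -c "
from h import *
goal(.5077,-.0319,.1504,-7.0)
c=cap('wrist');save('w3',c['img'])
W=pts(c)
P=W.reshape(-1,3);q=P[(P[:,2]>.23)&(P[:,2]<.256)&(P[:,0]>.5)&(abs(P[:,1]+.035)<.03)];print(len(q),q.min(0),q.max(0))"
```

```text
clock: 7.12
ee_pos: [0.5151, -0.0276, 0.2159]
ee_rot: [0.998, -0.061, -0.001, -0.0]
ft_force: [-0.4, 1.2, -2.3]
opening: 0.0299
grasp_force: 30.0
t 7.12 pos [ 0.5151 -0.0276  0.2159] yaw -6.95 F [-0.4  1.2 -2.3] row [-0.0084  0.0066  0.0819] 0.0003 rows 1.1
11941 [ 0.50355331 -0.0532152   0.2300053 ] [ 0.58328303 -0.0051017   0.25598892]
```

View pics/w3.png

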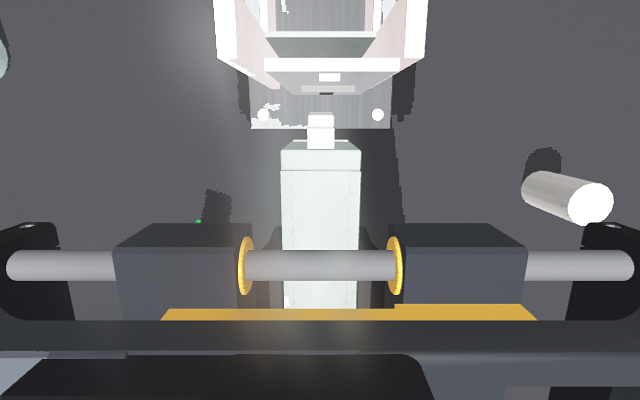

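The wrist view shows bracket, hook (321,125), strip top edge (264–400,65) and slot patch (329,77) together. Enlarging for relative alignment.

```bash
python3 -c "
from h import *
c=load('wrist');i=c['img'][45:185,250:410];i=np.clip(255*(i/255.)**2.2,0,255).astype(np.uint8);save('w3c',i,4)
W=pts(c)
for v in (110,115,120,125,130,135,140,145,150,155,160,165,175): print(v,' '.join('%4.0f'%(1000*z) for z in W[v,276:370:4,2]))
"
```

```text
110   14   14   13   11   13   13   15   14   13   13   13   12   13   14   13   14   12   14   13   14   13   13   12   14
115   12   13   12   13   13   14   14   12  244  243  244  244  244  244  244   12   14   14   12   13   14   14   13   12
120   13   12   13   14   14   12   13   14  244  245  245  244  245  244  244   14   14   13   15   13   13   13   14   14
125   14   13   12   13   13   13   14   14  245  243  243  244  245  244  243  nan   13   13   13  nan   14   13   12   13
130   -0   -1    1    2   -1    1   -0    0  243  244  244  244  244  245  244    1    2    1    2    0    1    2    1    1
135   -0    1    2    1    1    3    1    1  244  244  244  246  246  243  246    1    2    3    2   -0   -0    1   -0    1
140    3    2    1    0    1  193  193  193  243  244  246  245  245  243  245  192  194  193    1  nan    1    1    1    1
145    1    2    2  230  230  231  230  231  244  244  244  244  245  245  245  229  230  229  229  228    1    1    0    1
150    0    1  248  249  248  249  249  248  248  249  248  247  248  248  248  248  249  247  247  248  249    1    0    1
155    1  248  248  248  249  248  248  248  248  249  248  248  249  249  248  249  249  250  248  249  249  247    1    2
160    1  247  249  249  249  248  249  nan  248  248  249  248  249  247  248  249  248  248  248  248  249  247    2    0
165    1  247  248  248  248  248  249  248  248  249  248  247  248  248  249  249  248  249  249  247  248  250    1    1
175   -0  248  248  249  248  248  248  248  248  247  248  249  248  248  248  248  248  248  248  249  248  248    0   -0
```

View pics/w3c.png

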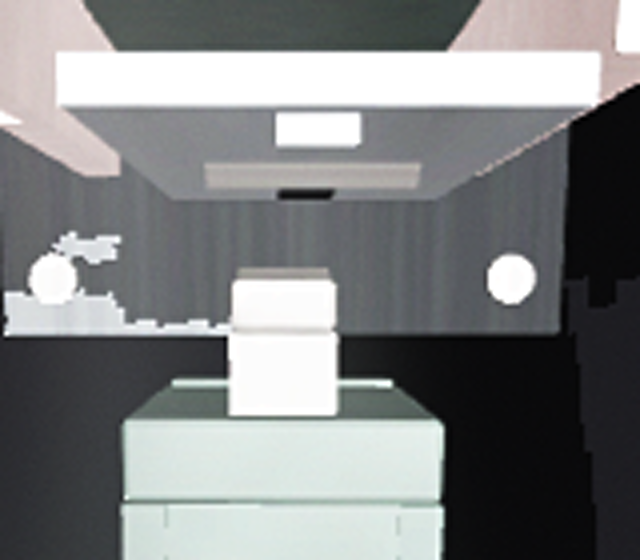

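Crop: the strip's front edge is (57,107)-(598,107) and the slot patch is x 275–361 at y 113–147. The catch is x 205–421, the hook x 230–337 (y 330) and the bracket flange x 123–443 (y 420).

```bash
python3 -c "
from h import *
c=load('wrist');K=c['mtx'];M=c['M'];s=manip.sense();R=Ro.from_quat(s['ee_rot']).as_matrix();p=np.array(s['ee_pos'])
def ray(x,y,z):
    u=250+(x+.5)/4-.5;v=45+(y+.5)/4-.5
    d=M[:3,:3]@np.array([(u-K[0,2])/K[0,0],(v-K[1,2])/K[1,1],1]);return R.T@(M[:3,3]+d*(z-M[2,3])/d[2]-p)*1000
for n,a,b in [('strip',(57,107,.192),(598,107,.192)),('slottop',(275,113,.182),(361,113,.182)),('catch',(205,188,.106),(421,188,.106)),('lowslot?',(278,190,.1),(333,190,.1)),('foot',(5,335,.012),(559,335,.012)),('hookend',(233,281,.2445),(336,281,.2445)),('hook',(229,410,.2445),(338,410,.2445)),('back',(123,420,.2485),(443,420,.2485))]:
    A=ray(*a);B=ray(*b);print(n,A.round(1),B.round(1),'mid',((A+B)/2).round(1),'w',abs(A-B)[1].round(1))
print(p,R.round(4).tolist())
"
```

```text
strip [ 89.9 -29.4  24.1] [89.9 39.6 24.1] mid [89.9  5.1 24.1] w 68.9
slottop [90.4 -1.6 34.1] [90.4 10.  34.1] mid [90.4  4.2 34.1] w 11.6
catch [ 86.4 -15.4 110.1] [ 86.4  26.2 110.1] mid [ 86.4   5.4 110.1] w 41.6
lowslot? [ 86.5  -1.3 116.1] [ 86.5   9.5 116.1] mid [ 86.5   4.1 116.1] w 10.8
foot [ 55.9 -74.8 204.2] [ 55.9  74.1 204.1] mid [ 55.9  -0.3 204.1] w 148.8
hookend [ 68.   -5.3 -28.4] [ 68.    4.2 -28.4] mid [ 68.   -0.6 -28.4] w 9.5
hook [ 56.2  -5.8 -28.4] [ 56.2   4.5 -28.4] mid [ 56.2  -0.7 -28.4] w 10.3
back [ 55.6 -15.4 -32.3] [ 55.6  13.9 -32.4] mid [ 55.6  -0.7 -32.4] w 29.3
[ 0.51518763 -0.02756997  0.21618467] [[0.9927, -0.1208, -0.0007], [-0.1208, -0.9927, 0.0005], [-0.0007, -0.0004, -1.0]]
```

Hook and slot are 5.5 mm apart sideways, the gap to the face is 34 mm and yaw is square. Lowering to insertion height with the side correction.

```bash
python3 -m jog '[[0,0.0068,0.04,0,1],[0,0.0068,0.07,0,1],[0,0.0068,0.082,0,1],[0,0.0068,0.082,0,1],[0,0.0068,0.082,0,1]]'; python3 -c "
from h import *
s=manip.sense();R=np.array([[0.9927,-0.1208,0],[-0.1208,-0.9927,0],[0,0,-1]])
print('tool shift from look pose mm',(R.T@(np.array(s['ee_pos'])-[.51519,-.02757,.21618])*1000).round(1))
goal(.5152,-.0276,.1503,-7)
c=cap('wrist');save('w4',c['img'][40:190,240:420],4)"
```

```text
clock: 7.8
ee_pos: [0.5158, -0.0344, 0.1521]
ee_rot: [0.998, -0.061, 0.001, 0.0]
ft_force: [-0.7, 0.2, -3.6]
opening: 0.0298
grasp_force: 30.0
tool shift from look pose mm [ 1.4  6.8 64.1]
t 7.8 pos [ 0.5158 -0.0344  0.1521] yaw -7.05 F [-0.7  0.2 -3.6] row [-0.0018 -0.0084  0.0022] -0.0003 rows 0.1
```

View pics/w4.png

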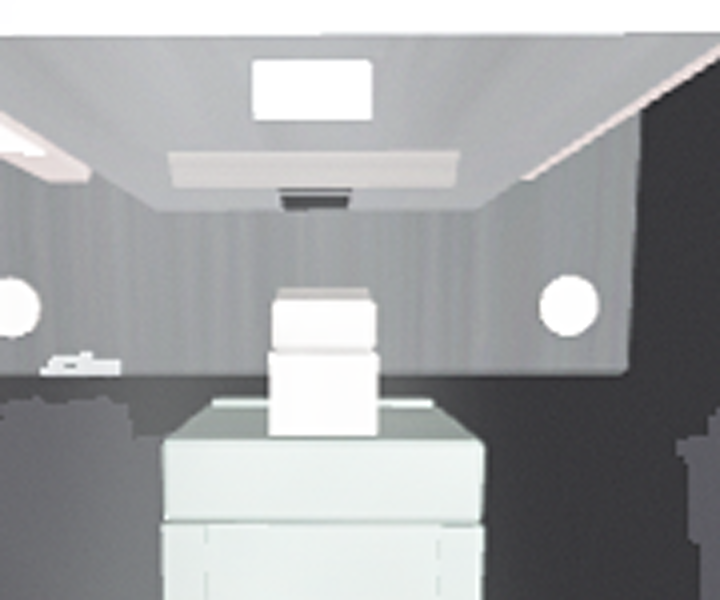

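Now the slot patch is (252–373, y60), the catch is x 168–459 (y187), the hook x 269–378 and the strip bottom of the face is symmetric about 316.

```bash
python3 -c "
from h import *
c=load('wrist');K=c['mtx'];M=c['M'];s=manip.sense();R=Ro.from_quat(s['ee_rot']).as_matrix();p=np.array(s['ee_pos'])
def ray(x,y,z):
    u=240+(x+.5)/4-.5;v=40+(y+.5)/4-.5
    d=M[:3,:3]@np.array([(u-K[0,2])/K[0,0],(v-K[1,2])/K[1,1],1]);return R.T@(M[:3,3]+d*(z-M[2,3])/d[2]-p)*1000
for n,a,b in [('slottop',(252,60,.182),(372,60,.182)),('catch',(169,187,.106),(459,187,.106)),('low',(281,190,.09),(351,190,.09)),('hookend',(273,300,.181),(376,300,.181)),('hook',(269,430,.181),(379,430,.181)),('back',(163,440,.1845),(484,440,.1845))]:
    A=ray(*a);B=ray(*b);print(n,'mid',((A+B)/2).round(1),'w',abs(A-B)[1].round(1))
W=pts(c);print(np.nanmedian(W[155:180,285:355,2]),p)
# fit: strip side silhouette: width-normalized slot edges at face depth
"
```

```text
slottop mid [ 88.5  -1.8 -29.7] w 10.5
catch mid [84.7 -2.  46.3] w 42.1
low mid [85.7 -1.7 62.3] w 11.0
hookend mid [ 68.1  -0.7 -28.7] w 9.5
hook mid [ 56.3  -0.8 -28.7] w 10.4
back mid [ 55.7  -0.8 -32.2] w 29.5
0.1846455579945335 [ 0.51583527 -0.03456939  0.15214126]
```

```bash
python3 -m jog '[[0,-0.0015,0.0018,0,1],[0.01,-0.0015,0.0018,0,1],[0.018,-0.0015,0.0018,0,1],[0.023,-0.0015,0.0018,0,1],[0.023,-0.0015,0.0018,0,1]]'; python3 -c "
from h import *
s=manip.sense();R=np.array([[0.9927,-0.1208,0],[-0.1208,-0.9927,0],[0,0,-1]])
print('shift',(R.T@(np.array(s['ee_pos'])-[.51583,-.03457,.15214])*1000).round(1))
c=cap('wrist');save('w5',c['img'][40:190,240:420],4)"
```

```text
clock: 8.48
ee_pos: [0.5336, -0.0359, 0.1493]
ee_rot: [0.998, -0.062, -0.0, -0.0]
ft_force: [-0.9, -0.5, -3.6]
opening: 0.0302
grasp_force: 30.0
shift [17.8 -0.9  2.8]
```

View pics/w5.png

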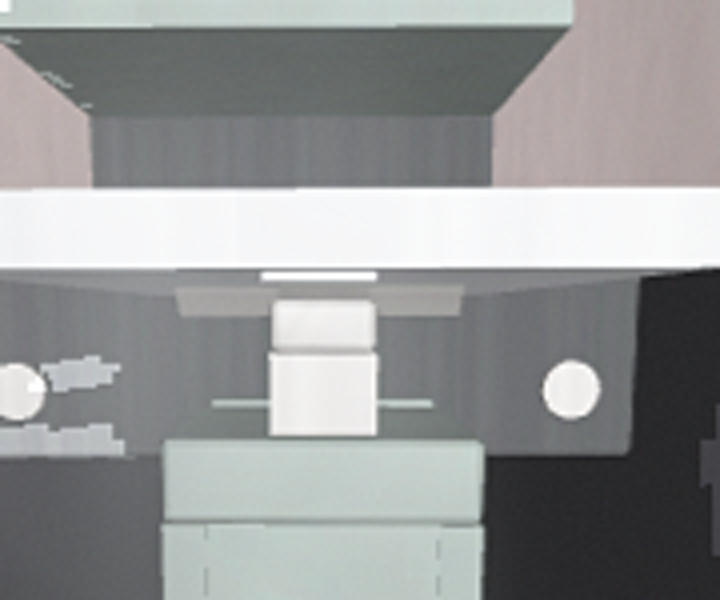

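Slot patch x 262–377 (mid 319.5) and hook x 269–378 (mid 323.5): aligned within about 0.4 mm. Advancing gently into the slot.

```bash
python3 -m jog '[[0.004,-0.0004,-0.0012,0,1],[0.006,-0.0004,-0.0012,0,1],[0.008,-0.0004,-0.0012,0,1],[0.010,-0.0004,-0.0012,0,1],[0.010,-0.0004,-0.0012,0,1]]'; python3 -c "
from h import *
s=manip.sense();R=np.array([[0.9927,-0.1208,0],[-0.1208,-0.9927,0],[0,0,-1]])
print('shift',(R.T@(np.array(s['ee_pos'])-[.51583,-.03457,.15214])*1000).round(1))"
```

```text
clock: 9.15
ee_pos: [0.5414, -0.0365, 0.1504]
ee_rot: [0.998, -0.062, -0.0, 0.0]
ft_force: [-0.3, -0.2, -3.3]
opening: 0.0296
grasp_force: 30.0
shift [25.6 -1.2  1.7]
```

```bash
python3 -m jog '[[0.002,0,0,0,1],[0.004,0,0,0,1],[0.006,0,0,0,1],[0.007,0,0,0,1],[0.007,0,0,0,1]]'; python3 -c "
from h import *
s=manip.sense();R=np.array([[0.9927,-0.1208,0],[-0.1208,-0.9927,0],[0,0,-1]])
print('shift',(R.T@(np.array(s['ee_pos'])-[.51583,-.03457,.15214])*1000).round(1))"
```

```text
clock: 9.78
ee_pos: [0.5469, -0.0372, 0.1504]
ee_rot: [0.998, -0.062, -0.0, 0.0]
ft_force: [-0.6, 0.4, -3.2]
opening: 0.0299
grasp_force: 30.0
shift [31.2 -1.2  1.7]
```

```bash
python3 -m jog '[[0.001,0,0,0,1],[0.0015,0,0,0,1],[0.002,0,0,0,1],[0.002,0,0,0,1]]'; python3 -c "
from h import *
goal(.6037,-.0437,.1283,-7)"
```

```text
clock: 10.28
ee_pos: [0.5482, -0.0374, 0.1504]
ee_rot: [0.998, -0.062, -0.0, 0.0]
ft_force: [-2.2, -0.0, -2.7]
opening: 0.0297
grasp_force: 30.0
t 10.28 pos [ 0.5482 -0.0374  0.1504] yaw -7.07 F [-2.2 -0.  -2.7] row [ 0.0698 -0.0007  0.0276] -0.0004 rows 1.0
```

```bash
python3 -m jog '[[0,0,0,0,1],[0,0,0.002,0,1],[0,0,0.005,0,1],[0,0,0.008,0,1],[0,0,0.008,0,1]]'; python3 -m jog '[[0,0,0.0025,0,1],[0,0,0.005,0,1],[0,0,0.005,0,1]]'
```

```text
clock: 10.9
ee_pos: [0.5482, -0.0374, 0.1435]
ee_rot: [0.998, -0.062, -0.0, -0.0]
ft_force: [-0.8, 1.0, -3.9]
opening: 0.03
grasp_force: 30.0
clock: 11.28
ee_pos: [0.5481, -0.0373, 0.1406]
ee_rot: [0.998, -0.062, -0.0, 0.0]
ft_force: [-6.0, 0.0, 2.9]
opening: 0.0298
grasp_force: 30.0
```

Catch contact is felt (about 6 N). Continuing down gently.

```bash
python3 -m jog '[[0,0,0.0025,0,1],[0,0,0.005,0,1],[0,0,0.005,0,1]]';  python3 -m jog '[[0,0,0.0025,0,1],[0,0,0.005,0,1],[0,0,0.005,0,1]]'
```

```text
clock: 11.65
ee_pos: [0.5481, -0.0372, 0.1369]
ee_rot: [0.998, -0.062, -0.0, 0.0]
ft_force: [-6.5, 0.8, 3.4]
opening: 0.0298
grasp_force: 30.0
clock: 12.02
ee_pos: [0.5476, -0.0374, 0.131]
ee_rot: [0.998, -0.062, -0.001, -0.0]
ft_force: [-2.6, -0.0, -6.8]
opening: 0.0301
grasp_force: 30.0
```

```bash
python3 -m jog '[[0,0,0.0015,0,1],[0,0,0.0025,0,1],[0,0,0.0025,0,1]]';  python3 -m jog '[[0,0,0.0008,0,1],[0,0,0.0015,0,1],[0,0,0.0015,0,1]]'
```

```text
clock: 12.4
ee_pos: [0.5483, -0.0375, 0.1301]
ee_rot: [0.998, -0.062, -0.0, 0.0]
ft_force: [-5.0, 0.9, -2.6]
opening: 0.03
grasp_force: 30.0
clock: 12.78
ee_pos: [0.5484, -0.0374, 0.1295]
ee_rot: [0.998, -0.062, -0.0, 0.0]
ft_force: [-6.6, 0.8, -0.1]
opening: 0.0296
grasp_force: 30.0
```

```bash
python3 -m jog '[[0,0,0.001,0,1],[0,0,0.002,0,1],[0,0,0.002,0,1]]';  python3 -m jog '[[0,0,0.001,0,1],[0,0,0.002,0,1],[0,0,0.002,0,1]]'; python3 -m jog '[[0,0,0.001,0,1],[0,0,0.002,0,1],[0,0,0.002,0,1]]'
```

```text
clock: 13.15
ee_pos: [0.5484, -0.0373, 0.1284]
ee_rot: [0.998, -0.062, -0.0, 0.0]
ft_force: [-7.6, 0.3, 4.7]
opening: 0.03
grasp_force: 30.0
clock: 13.52
ee_pos: [0.5484, -0.0374, 0.1281]
ee_rot: [0.998, -0.062, 0.0, 0.001]
ft_force: [-12.5, 1.0, 11.9]
opening: 0.0299
grasp_force: 30.0
clock: 13.9
ee_pos: [0.5484, -0.0373, 0.1277]
ee_rot: [0.998, -0.062, 0.0, 0.001]
ft_force: [-15.2, 1.1, 18.3]
opening: 0.0297
grasp_force: 30.0
```

```bash
python3 -c "
from h import *
c=cap('wrist');W=pts(c);print(W[155:180:8,285:355:20].reshape(-1,3).round(4)[::3]); save('w6',c['img'][30:200,220:420],4)
c=cap('side');save('side2',c['img'][110:200,265:350],6)"
```

```text
[[ 0.6066 -0.0341  0.193 ]
 [ 0.6047 -0.05    0.1935]
 [ 0.5988 -0.0445  0.1608]
 [ 0.5967 -0.0368  0.1608]
 [ 0.5947 -0.029   0.1607]
 [ 0.5918 -0.0512  0.1605]]
```

View pics/w6.png

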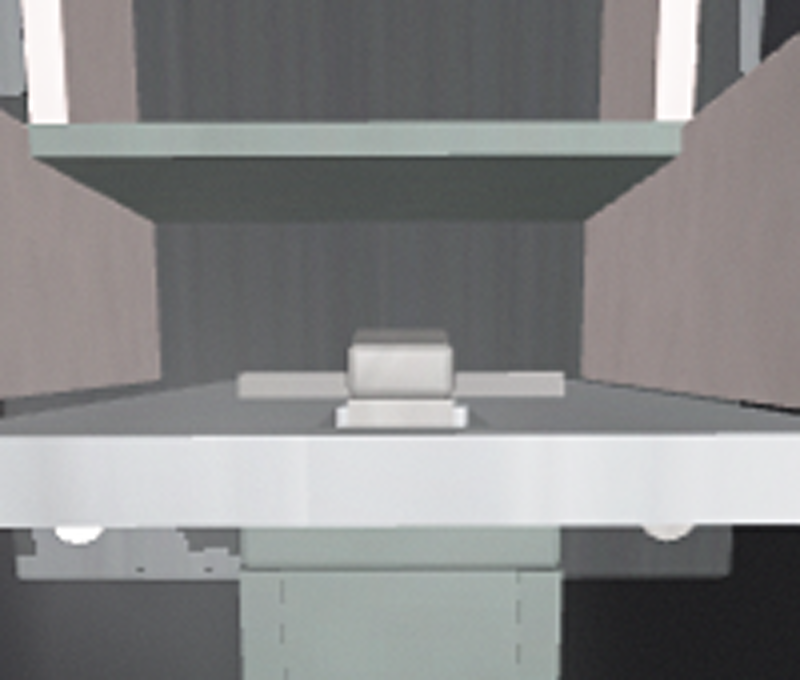

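The hook sits behind the strip with its neck in the slot (400,410), and flange height 0.160 m matches home. I'll relax the preload, then open.

```bash
python3 -m jog '[[-0.0005,0,-0.001,0,1],[-0.001,0,-0.002,0,1],[-0.001,0,-0.0025,0,1],[-0.001,0,-0.0025,0,1]]'; python3 -m jog '[[0,0,0,0,0.5],[0,0,0,0,0.4],[0,0,0,0,0.3],[0,0,0,0,0.3],[0,0,0,0,0.3]]'
```

```text
clock: 14.5
ee_pos: [0.5484, -0.0374, 0.1278]
ee_rot: [0.998, -0.062, 0.001, 0.0]
ft_force: [-6.4, 0.6, 4.6]
opening: 0.0301
grasp_force: 30.0
clock: 15.12
ee_pos: [0.5478, -0.0373, 0.126]
ee_rot: [0.998, -0.062, 0.0, 0.0]
ft_force: [-0.8, 0.1, -0.2]
opening: 0.0595
grasp_force: 0.0
```

```bash
python3 -m jog '[[0,0,0,0,0.3],[0,0,-0.01,0,0.3],[0,0,-0.04,0,0.3],[0,0,-0.08,0,0.3],[0,0,-0.12,0,0.3]]'; python3 -m jog '[[-0.06,0,-0.06,0,0.3],[-0.08,0,-0.06,0,0.3],[-0.08,0,-0.06,0,0.3],[-0.08,0,-0.06,0,0.3]]'; python3 -c "
from h import *
c=cap('wrist')
W=pts(c);P=W.reshape(-1,3);q=P[(P[:,2]>.14)&(P[:,2]<.168)&(P[:,0]>.47)&(P[:,0]<.602)&(abs(P[:,1]+.037)<.03)]
A=np.c_[q[:,:2]-[.554,-.0376],np.ones(len(q))];print(len(q),np.linalg.lstsq(A,q[:,2],rcond=None)[0],cv2.minAreaRect((q[:,:2]*1000).astype(np.float32)))
save('w7',c['img'][0:230,160:480],2.4)"
```

```text
clock: 15.75
ee_pos: [0.5477, -0.0372, 0.2236]
ee_rot: [0.998, -0.062, 0.0, 0.0]
ft_force: [0.6, -0.2, 0.1]
opening: 0.0605
grasp_force: 0.0
clock: 16.25
ee_pos: [0.4845, -0.0296, 0.2699]
ee_rot: [0.998, -0.062, 0.0, 0.0]
ft_force: [-0.1, 0.1, 0.2]
opening: 0.0612
grasp_force: 0.0
6092 [0.02163699 0.01049913 0.15865573] ((540.9219360351562, -39.057701110839844), (38.23533630371094, 127.53392028808594), 81.83785247802734)
```

View pics/w7.png

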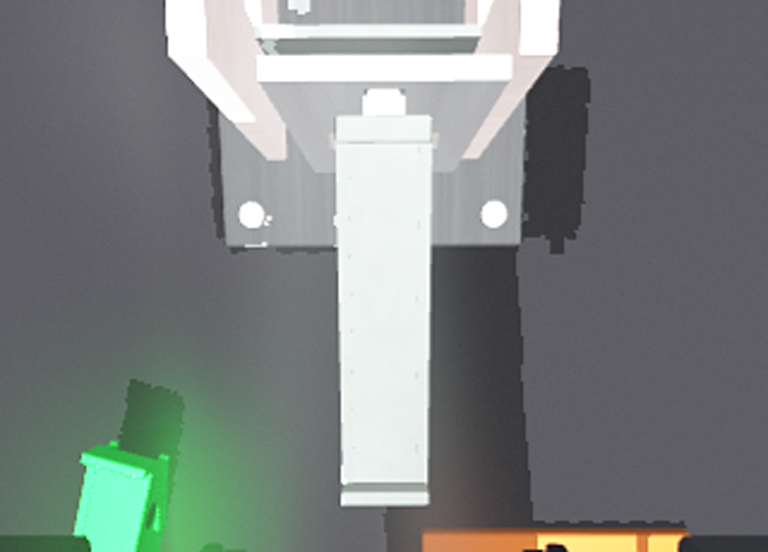

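The view shows the bracket hanging on the strip and flush, with its hook in the slot at (385,100). The catch edges stand out at (333,140) and (435,140). The gripper is clear, so I'm handing in.

```bash
python3 -m jog '[[0,0,0,0,0.3],[0,0,0,0,0.3]]'; python3 -c "
from rig import manip
print(manip.job_done())"
```

```text
clock: 16.55
ee_pos: [0.4844, -0.0294, 0.2695]
ee_rot: [0.998, -0.062, -0.001, -0.0]
ft_force: [-0.5, -0.5, 0.2]
opening: 0.0611
grasp_force: 0.0
the job is handed in; nothing more can be done
None
```

The grey bracket is hooked into the strip, pressed down past the catch and released, and the job was handed in at about 16.6 s; no verdict came back, but the last picture shows it hanging flush and the catch looks sprung out.

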